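# Slide a fresh plaster cast between two mould boxes to dry

### The arm

A 6-joint arm with a two-finger parallel gripper is mounted at the origin on the work surface. World frame = base frame: x ahead of the robot, y to its left, z up, the work surface at z = 0. Lengths are in m, angles in rad, forces in N, time in s.
With the tool pointing down it reaches from about 0.425 to 0.95 m from the base axis. Payload 3.5 kg.
Tool frame: the origin (TCP) lies midway between the tips of the shut fingers; the grasp point (between the pads) lies 19 mm behind it (env.hold_point_z is the distance from the TCP to the grasp point, in m); z points along the fingers, y is the line along which they close (so a half turn about z gives the same grasp; the last joint's range is limited). The gripper opens to 85 mm and grips with 20 to 120 N. Pads are 22 mm wide; open, the fingers measure 114 mm over their backs; the gripper's body (76 mm by 85 mm) begins 54 mm behind the grasp point. The pads swing forward as they close: fully open they stand 13 mm farther back than shut.
Start: joints at [-1.347, 0.286, 1.577, -0, 1.279, -0.15], TCP at [0.247, -0.628, 0.231] pointing down, gripper open.
Joint ranges: [-2.77, 2.77], [-0.9, 2.22], [0.21, 2.48], [-1.53, 4.67], [0.24, 2.81], [-2.84, 2.84]. Speed limits (rad/s): [2.79, 2.79, 3.14, 3.14, 3.14, 3.14].

### API

Orientations are given as a unit quaternion [w, x, y, z].
In Python, from cell import env, imaging gives the robot as it stands. The module is installed in compiled form; this text tells all that it offers.
- The arm moves only by the tool drive_tool, never from a script. Its argument "plan" is a list of rows, each a list of 4 numbers: the shift along the tool's x, y, z in cm, then the turn about the tool's z in degrees. A call has exactly 10 rows; each row is the pose to reach, as a shift and turn from the pose commanded when the call began, along the tool's axes at that moment; what a row does not reach only later rows make up. A row lasts 1/12 s, in which the tool goes at most 41.7 mm and 7.16 degrees, less where a joint would pass 70% of its speed; a pose out of reach is approached as far as the arm can. A call with a gripper value outside its range is refused whole. "hand" is the finger opening in cm, from 0 to 8.54, set as the call begins (left out, the last holds). The fingers move at their own pace and stop on an object; "grip_force" is the grip in N (left out, the last holds). Time passes only in rows, so rows that repeat a pose let the fingers close, or fill a call up. It gives the time, the measured TCP pose, the force, the opening and the grip force at its end, in the units of the state.
- env.state(): the state, without advancing time (a new reading comes with each control period).
- imaging.read_camera(name): name is "scene" or "top"; returns a dict with "img" (420x560x3 uint8, blue, green, red), "mtx" (3x3 intrinsics, pixels), "xyz" and "attitude" of the camera in the world. Camera axes: x right, y down, z forward; pixel columns grow to the right and rows downward; lengths in m; the calibration is good to about 2 mm. A picture is of the moment at which its call begins. There is no depth.
- env.close_job(): hands the job in; it is judged then, once.
The state is a dict: "clock": time; "joint_positions": joint angles; "qd": joint speeds; "tau": joint torques, N m; "ee_pos": TCP position; "ee_rot": TCP orientation; "contact_force": force on the tool from outside, world axes, zero at the start; "ft_torque": the same for the moment, N m; "finger_gap": finger opening in m; "gripper_force": force on a finger pad.
Only numpy, scipy, OpenCV 4.12 (cv2) and the standard library are available. Lean on these libraries where they do the work, as an engineer would, in place of code of your own. Each camera call takes 0.05 s, during which the arm holds its last target. There are 200 camera calls.

### The job

The plaster cassette is fresh and too soft to pick up: with your fingertips push it, flat on the table and end first, through the narrow gap between the two screwed-down plywood mould boxes, and on until the whole of it lies on the blue drying mat on the other side. Never lift, tip or carry it, leave the small casts, the little white pot and the knife where they are, and take your hand away at the end.

Things in the scene. Friction and masses are not known exactly. Their poses are not given: they have to be found in the camera images.
- cassette: The fresh plaster cast of a tape cassette, off-white with two dark round dots on top: a flat block 64 mm wide (its x), 100 mm long (its y), 22 mm high, about 160 g (110 to 220 g), loose, lying flat on the table. Origin: centre of its underside. It slides on the table with ordinary friction and turns if pushed off-centre.
- mould_boxes: Two plywood mould boxes screwed to the table, with teal rubber in the top: each 75 mm (x) by 70 mm (y) by 42 mm high, vertical edges rounded 5 mm. They cannot move. Between them is a straight gap 76 mm wide and 70 mm long that runs along this body's y axis. Origin: middle of the gap, at table height; the boxes' inner faces are at x = -38 mm and x = +38 mm, their outer faces at x = -113 mm and +113 mm, their ends at y = -35 mm and y = +35 mm.
- drying_mat: Blue drying mat with pale lines, a paper-thin sheet fixed flat on the table (no step to slide over): 130 mm (its x) by 170 mm (its y). Origin: its centre. It lies on the far side of the gap from where the cassette starts, either to the robot's left or its right.
- corner0 (a point): The cassette's +x +y corner at its underside (32 mm and 50 mm from its origin along its x and y).
- corner1 (a point): The cassette's +x -y corner at its underside (32 mm and 50 mm from its origin along its x and y).
- corner2 (a point): The cassette's -x -y corner at its underside (32 mm and 50 mm from its origin along its x and y).
- corner3 (a point): The cassette's -x +y corner at its underside (32 mm and 50 mm from its origin along its x and y).
- star_near: Bystander, loose: small white plaster star cast, 50 mm across, 22 mm high. Origin: its underside, at table height. To be left alone.
- star_far: Bystander, loose: small white plaster star cast, 50 mm across, 22 mm high. Origin: its underside, at table height. To be left alone.
- dome_near: Bystander, loose: small white plaster dome cast, 44 mm across, 22 mm high. Origin: its underside, at table height. To be left alone.
- dome_far: Bystander, loose: small pinkish plaster dome cast, 44 mm across, 22 mm high. Origin: its underside, at table height. To be left alone.
- utility_knife: Bystander, loose: red utility knife lying flat, 138 mm long, 24 mm wide, 18 mm high, long along its y. Origin: its underside, at table height. To be left alone.
- white_pot: Bystander, loose: small white plastic pot, open, 60 mm across at the top, 45 mm high. Origin: its underside, at table height. To be left alone.
There are look-alikes about, which are no part of the job. What is shaped like the cassette but purple or yellow is not meant.

How it is judged:
By the outcome, as a careful person would: the job done as asked, in the order asked, and still so for the second after the job is handed in, with the robot touching nothing.
It also fails if it takes over 72 s, if anything falls off the work surface, if the arm or the gripper's body presses on something with over 40 N, if the wrist force passes 120 N, or if a joint passes its speed limit or range.

## Working session

There is one attempt and no reset: what is moved stays moved. The work goes in short steps, Python scripts to look and compute and a tool call to move; the robot and the scene stay as the last step left them, time stands still between calls to the robot, and variables do not carry over. Pictures are saved under pics/ and viewed, at most 10 in all, crops included, and the job is handed in when it is done.

Besides the shell and the picture viewer there is one more tool, called after "Call:" as name(argument=value, ...), one argument or row to a line, values as JSON. drive_tool: Moves the arm, as the interface text tells. Its arguments: {"type":"object","properties":{"plan":{"type":"array"},"hand":{"type":"number"},"grip_force":{"type":"number"}},"required":["plan"]}

```bash
mkdir -p pics; cat > h.py <<'E'
import numpy as np, cv2
from cell import env, imaging
from scipy.spatial.transform import Rotation as R
def cam(n):
    c=imaging.read_camera(n); a=np.array(c["attitude"],float)
    c["R"]=a if a.shape==(3,3) else R.from_quat(a[[1,2,3,0]]).as_matrix()
    return c
def ray(c,px,z):
    d=c["R"]@np.linalg.inv(c["mtx"])@np.array([px[0],px[1],1.]); o=np.array(c["xyz"])
    return o+d*(z-o[2])/d[2]
def proj(c,P):
    q=c["mtx"]@c["R"].T@(np.array(P)-np.array(c["xyz"])); return q[:2]/q[2]
E
python3 - <<'E'
from h import *
for n in("scene","top"):
    c=cam(n); cv2.imwrite(f"pics/{n}0.png",c["img"]); print(n,c["xyz"],c["attitude"],c["mtx"])
s=env.state(); print(s["ee_pos"],s["ee_rot"],s["finger_gap"],s["clock"])
E
```

```text
scene [ 1.04940282 -0.18319446  0.81546816] [-0.24243966  0.74963712  0.58625533 -0.1886051 ] [[379.34932213   0.         276.44706882]
 [  0.         379.34932213 212.00873717]
 [  0.           0.           1.        ]]
top [ 0.44457944 -0.06580604  1.14333969] [-0.01909059  0.70756684 -0.70633407  0.00876928] [[418.0154958    0.         282.40615535]
 [  0.         418.0154958  210.61347217]
 [  0.           0.           1.        ]]
[ 0.24637123 -0.62779372  0.23007375] [-1.06894880e-03  9.82589431e-01  1.85787157e-01 -2.39021074e-05] 0.08515253152128159 0.1
```

View pics/top0.png

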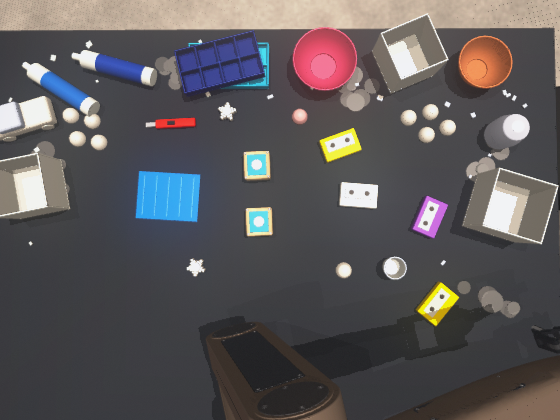

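View pics/scene0.png

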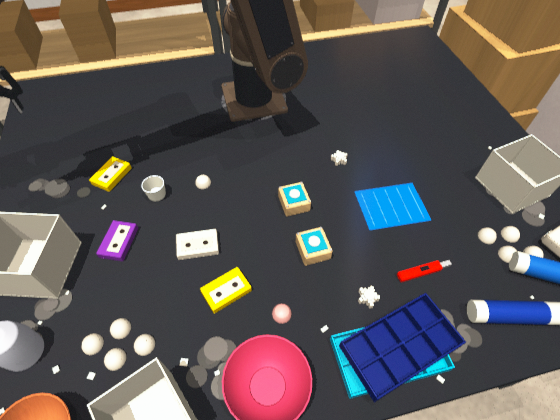

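The top view shows the white cassette at (359,195), the boxes at (257,165) and (259,222), and the mat at (168,196). The push therefore goes left, along +y. The pot is at (395,268), the near dome at (344,270), the pink dome at (300,116), and yellow and purple look-alikes are nearby.

```bash
cat >> h.py <<'E'
def blob(c,near,lo,hi,k=3,fill=True):
    h=cv2.cvtColor(c["img"],cv2.COLOR_BGR2HSV); m=cv2.inRange(h,np.array(lo),np.array(hi))
    if fill: m=cv2.morphologyEx(m,cv2.MORPH_CLOSE,np.ones((k,k),np.uint8))
    cs,_=cv2.findContours(m,cv2.RETR_EXTERNAL,cv2.CHAIN_APPROX_NONE)
    cs=[q for q in cs if cv2.contourArea(q)>25]
    q=min(cs,key=lambda q:-cv2.pointPolygonTest(q,tuple(map(float,near)),True))
    return q[:,0,:].astype(float)
def rect(c,pix,z):
    P=np.array([ray(c,p,z)[:2] for p in pix]); r=cv2.minAreaRect((P*1000).astype(np.float32)); return r
def tri(a,pa,b,pb):
    A=[];o=[]
    for c,p in((a,pa),(b,pb)):
        d=c["R"]@np.linalg.inv(c["mtx"])@np.array([*p,1.]); d/=np.linalg.norm(d); M=np.eye(3)-np.outer(d,d); A.append(M); o.append(M@np.array(c["xyz"]))
    return np.linalg.solve(sum(A),sum(o))
W=((0,0,120),(180,60,255)); T=((82,90,120),(98,255,255)); B=((98,120,100),(112,255,255)); Y=((5,30,110),(45,200,255))
DARK=((0,0,0),(180,255,110))
E
python3 - <<'E'
from h import *
t=cam("top"); s=cam("scene")
for nm,pt,ps,col,z in(("box far",(257,165),(314,241),T,.042),("box near",(259,222),(294,194),T,.042),("mat",(168,196),(393,206),B,0),("cass",(359,195),(197,244),W,.022)):
    a=blob(t,pt,*col,k=5); b=blob(s,ps,*col,k=5)
    ca,cb=[np.array(cv2.minAreaRect(q.astype(np.float32))[0]) for q in(a,b)]
    print(nm,"tri",tri(t,ca,s,cb).round(4),"top",rect(t,a,z),"scene",rect(s,b,z))
# cassette dots
for d in((350.5,192),(367,193)): pass
h=cv2.cvtColor(t["img"],cv2.COLOR_BGR2GRAY)
for c,box in((t,(340,182,380,208)),(s,(180,230,216,260))):
    x0,y0,x1,y1=box; g=cv2.cvtColor(c["img"],cv2.COLOR_BGR2GRAY)[y0:y1,x0:x1]
    n,l,st,ce=cv2.connectedComponentsWithStats((g<110).astype(np.uint8))
    for i in range(1,n): print("dot",st[i],ce[i]+[x0,y0],ray(c,ce[i]+[x0,y0],.022).round(4))
for nm,p,z in(("dome_near",(344,270),.01),("pot",(395,268),.045),("dome_far",(300,116),.01),("starnear",(195,267),.02),("starfar",(227,111),.02),("knife",(174,124),.018),("yellow",(340,145),.022),("purple",(430,217),.022)): print(nm,ray(t,p,z).round(3))
E
python3 - <<'E'
import cv2
a=cv2.imread('pics/top0.png')[140:245,220:400]; cv2.imwrite('pics/crop.png',cv2.resize(a,None,fx=4,fy=4,interpolation=cv2.INTER_CUBIC))
E
```

```text
box far tri [0.6118 0.0199 0.0389] top ((611.5081176757812, 20.61019515991211), (53.314884185791016, 47.80986022949219), 0.21044094860553741) scene ((613.1896362304688, 18.26405906677246), (53.93769836425781, 49.455257415771484), 2.3734703063964844)
box near tri [0.4603 0.0139 0.0378] top ((460.49676513671875, 14.648053169250488), (52.75076675415039, 47.54585266113281), 0.1996258646249771) scene ((462.505615234375, 11.670967102050781), (54.1590690612793, 49.54013442993164), 2.127112627029419)
mat tri [ 0.5301  0.269  -0.0048] top ((529.7952880859375, 267.364501953125), (172.578125, 132.6463165283203), 86.53902435302734) scene ((530.8362426757812, 265.56793212890625), (172.9410400390625, 135.08929443359375), 86.5694580078125)
cass tri [ 0.5322 -0.2563  0.0086] top ((531.2913208007812, -252.673828125), (101.21034240722656, 65.34294891357422), 85.60071563720703) scene ((539.5238647460938, -255.13040161132812), (99.7240982055664, 75.81737518310547), 85.47400665283203)
dot [0 0 1 3 3] [340. 183.] [ 0.5632 -0.204   0.022 ]
dot [ 10   0  30  26 106] [373.16981132 190.09433962] [ 0.5442 -0.2927  0.022 ]
dot [ 0 24 17  2 22] [346.63636364 206.77272727] [ 0.4993 -0.2215  0.022 ]
dot [ 0  0 19  3 36] [186.86111111 230.61111111] [ 0.4966 -0.2742  0.022 ]
dot [23 11  5  3 11] [205. 242.] [ 0.5404 -0.2349  0.022 ]
dot [ 6 13  4  4 11] [187.54545455 244.63636364] [ 0.5377 -0.277   0.022 ]
dot [ 4 25 32  5 90] [203.77777778 257.77777778] [ 0.5832 -0.2435  0.022 ]
dome_near [ 0.329 -0.215  0.01 ]
pot [ 0.339 -0.343  0.045]
dome_far [ 0.748 -0.097  0.01 ]
starnear [0.337 0.185 0.02 ]
starfar [0.76  0.102 0.02 ]
knife [0.725 0.247 0.018]
yellow [ 0.666 -0.204  0.022]
purple [ 0.472 -0.443  0.022]
```

View pics/crop.png

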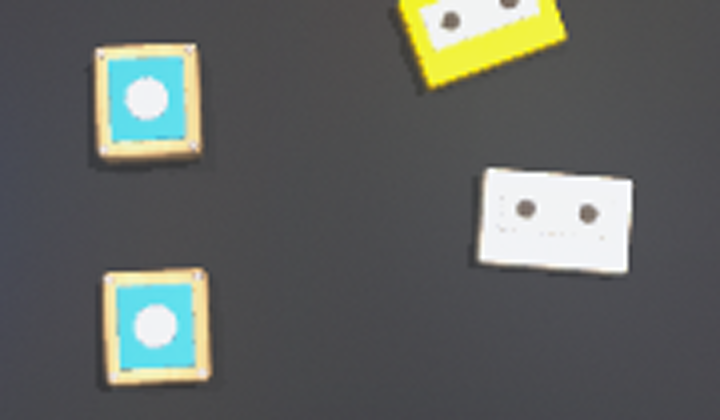

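The gap axis heads 92.3° through (0.536, 0.018). The cassette is at (0.531, -0.253) heading 85.6°, and the mat centre is at (0.530, 0.267). Pushing along the cassette's own axis and then turning gently through about 7° brings it onto the gap line. I'll start the approach from behind the cassette.

Call:
drive_tool(
  plan=[
    [1.8,-0.8,0,-3.2],
    [3.6,-1.7,0,-6.4],
    [5.5,-2.5,0,-9.6],
    [7.3,-3.4,0,-12.8],
    [9.1,-4.2,0,-16],
    [10.9,-5,0,-19.3],
    [12.8,-5.9,0,-22.5],
    [14.6,-6.7,0,-25.7],
    [16.4,-7.6,0,-28.9],
    [18.2,-8.4,0,-32.1],
  ],
  hand=2.5,
  grip_force=20,
)

```text
clock: 1.03
ee_pos: [0.3858, -0.4827, 0.2311]
ee_rot: [-0.0, 0.892, 0.451, 0.0]
contact_force: [-0.3, 0.6, -0.7]
finger_gap: 0.0253
gripper_force: 0.0
```

Call:
drive_tool(
  plan=[
    [2.2,0.3,0.5,-3.6],
    [4.4,0.6,1,-7.2],
    [6.6,0.9,2,-10.8],
    [8.8,1.2,3,-14.4],
    [11,1.5,4,-18],
    [13.2,1.8,5,-21.4],
    [15.4,2.1,6,-25],
    [17.6,2.4,7,-28.5],
    [19.8,2.7,8,-32],
    [19.8,2.7,10,-32],
  ],
)

```text
clock: 1.87
ee_pos: [0.528, -0.3387, 0.133]
ee_rot: [0.002, 0.732, 0.681, 0.001]
contact_force: [-0.1, -0.1, 0.6]
finger_gap: 0.0251
gripper_force: 0.0
```

```bash
python3 - <<'E'
from h import *
s=env.state(); print(s["ee_pos"],s["ee_rot"])
c=cam("top"); cv2.imwrite("pics/t1.png",c["img"][120:300,230:470]); print(rect(c,blob(c,(355,193),*W,k=5),.022))
E
```

```text
[ 0.52798611 -0.3386709   0.13295136] [0.00207727 0.73239968 0.68087116 0.00092717]
((531.8485717773438, -252.55645751953125), (100.78091430664062, 64.38277435302734), 85.74214172363281)
```

Call:
drive_tool(
  plan=[
    [0,-0.1,2,0],
    [0,-0.25,4,0],
    [0,-0.25,6,0],
    [0,-0.25,8,0],
    [0,-0.25,9.5,0],
    [0,-0.25,10.5,0],
    [0,-0.25,11.3,0],
    [0,-0.25,11.9,0],
    [0,-0.25,12.3,0],
    [0,-0.25,12.3,0],
  ],
)

```text
clock: 2.75
ee_pos: [0.5221, -0.3404, 0.008]
ee_rot: [-0.0, 0.734, 0.679, -0.0]
contact_force: [0.8, 0.1, 0.2]
finger_gap: 0.0254
gripper_force: 0.0
```

```bash
python3 - <<'E'
from h import *
s=env.state(); print(s["ee_pos"],s["ee_rot"],s["contact_force"])
c=cam("scene"); cv2.imwrite("pics/s1.png",cv2.resize(c["img"][130:330,60:340],None,fx=2.8,fy=2.8))
E
```

```text
[ 0.52205083 -0.34037303  0.00800981] [-2.66795426e-04  7.34273249e-01  6.78853978e-01 -3.84778022e-05] [0.80515195 0.13032266 0.18008525]
```

View pics/s1.png

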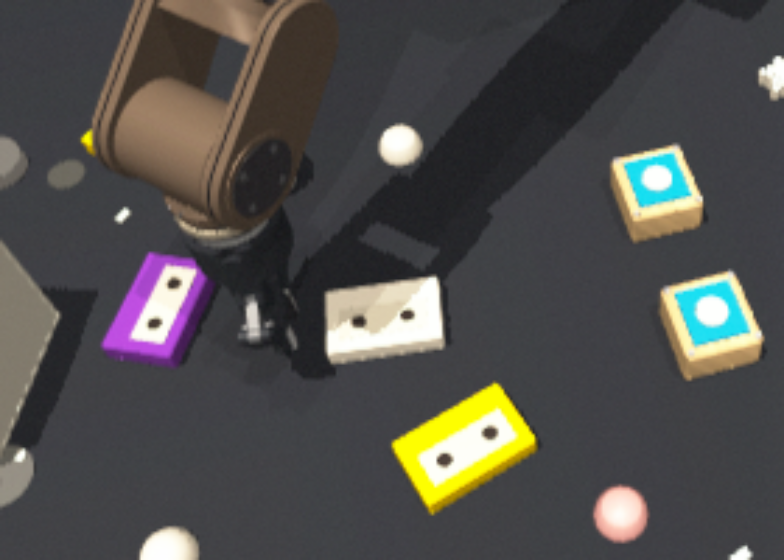

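The fingers are down behind the cassette's left end and clear of everything. I'll start the straight push.

Call:
drive_tool(
  plan=[
    [0.6,0.1,0.1,0],
    [1.2,0.2,0.1,0],
    [1.8,0.3,0.1,0],
    [2.3,0.3,0.1,0],
    [2.7,0.3,0.1,0],
    [3.2,0.3,0.1,0],
    [3.8,0.3,0.1,0],
    [4.5,0.3,0.1,0],
    [5.2,0.3,0.1,0],
    [6.0,0.3,0.1,0],
  ],
)

```text
clock: 3.63
ee_pos: [0.5301, -0.2806, 0.0076]
ee_rot: [0.001, 0.734, 0.679, -0.0]
contact_force: [-0.5, -2.3, 1.0]
finger_gap: 0.0252
gripper_force: 1.0
```

```bash
cat >> h.py <<'E'
def yaw(s): q=s["ee_rot"]; return np.degrees(2*np.arctan2(q[2],q[1]))%360
def report(near,n=""):
    s=env.state(); p=s["ee_pos"]; print("tcp",p.round(4),"yaw",round(yaw(s),2),"F",s["contact_force"].round(1),"t",s["clock"])
    c=cam("top"); b=blob(c,proj(c,[*near,.022]),*W,k=5)
    if n: cv2.imwrite("pics/"+n,cv2.resize(c["img"][110:290,130:400],None,fx=2.8,fy=2.8))
    r=rect(c,b,.022); print("rect",r)
    g=np.array([.536,.0176]); u=np.array([-.0397,.9992]); nn=np.array([.9992,.0397])
    v=np.array(r[0])/1000-g; print("along",(v@u).round(4),"lateral",(v@nn).round(4))
E
python3 -c "
from h import *
report((.534,-.215),'t2.png')"
```

```text
tcp [ 0.5301 -0.2806  0.0076] yaw 85.51 F [-0.5 -2.3  1. ] t 3.6333
rect ((535.2666015625, -211.18544006347656), (83.24858856201172, 63.780635833740234), 85.60082244873047)
along -0.2286 lateral -0.0098
```

View pics/t2.png

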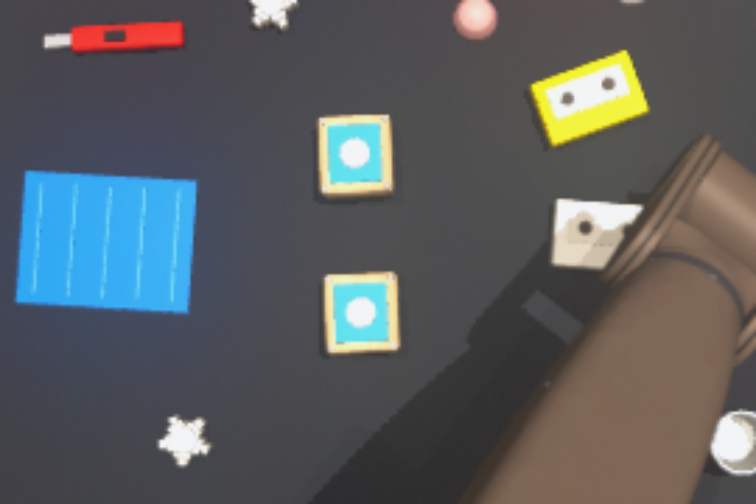

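Call:
drive_tool(
  plan=[
    [0.4,0,0,0],
    [0.9,0,0,0],
    [1.5,0,0,0],
    [2.1,0,0,0],
    [2.7,0,0,0],
    [3.3,0,0,0],
    [3.9,0,0,0],
    [4.5,0,0,0],
    [5.1,0,0,0],
    [5.6,0,0,0],
  ],
)

```text
clock: 4.52
ee_pos: [0.5343, -0.2242, 0.0073]
ee_rot: [-0.0, 0.734, 0.679, 0.0]
contact_force: [-0.3, -1.5, 0.2]
finger_gap: 0.0251
gripper_force: 0.7
```

```bash
cat >> h.py <<'E'
def front(near,n="",yshift=.05):
    s=env.state(); p=s["ee_pos"]; print("tcp",p.round(4),"yaw",round(yaw(s),2),"F",s["contact_force"].round(1),"t",s["clock"])
    g=np.array([.536,.0176]); u=np.array([-.0397,.9992]); nn=np.array([.9992,.0397])
    v=p[:2]-g; print("tcp along",(v@u).round(4),"lat",(v@nn).round(4))
    c=cam("top")
    if n: cv2.imwrite("pics/"+n,cv2.resize(c["img"][110:290,130:400],None,fx=2.8,fy=2.8))
    b=blob(c,proj(c,[*near,.022]),*W,k=5); r=rect(c,b,.022); a=r[2]; l,w=r[1]
    if abs(a-90)>30: a+=90; l,w=w,l
    h=np.array([np.cos(np.radians(a)),np.sin(np.radians(a))]); ctr=np.array(r[0])/1000+h*(l/2000-.05)
    v=ctr-g; print("ang",round(a,2),"lw",round(l,1),round(w,1),"centre",ctr.round(4),"along",(v@u).round(4),"lat",(v@nn).round(4))
E
python3 -c "
from h import *
front((.540,-.125))"
```

```text
tcp [ 0.5343 -0.2242  0.0073] yaw 85.53 F [-0.3 -1.5  0.2] t 4.5167
tcp along -0.2416 lat -0.0113
ang 85.6 lw 70.0 64.5 centre [ 0.5386 -0.1632] along -0.1808 lat -0.0046
```

Call:
drive_tool(
  plan=[
    [0.4,0.03,0,-0.3],
    [0.8,0.07,0,-0.7],
    [1.2,0.1,0,-1],
    [1.6,0.13,0,-1.4],
    [2,0.15,0,-1.7],
    [2.4,0.17,0,-2],
    [2.8,0.2,0,-2.4],
    [3.2,0.21,0,-2.7],
    [3.6,0.23,0,-3.1],
    [4,0.24,0,-3.4],
  ],
)

```text
clock: 5.4
ee_pos: [0.5397, -0.1848, 0.0072]
ee_rot: [-0.0, 0.714, 0.701, -0.0]
contact_force: [-0.4, -0.5, 0.2]
finger_gap: 0.0252
gripper_force: 0.4
```

```bash
python3 -c "
from h import *
front((.540,-.085))"
```

```text
tcp [ 0.5397 -0.1848  0.0072] yaw 88.95 F [-0.4 -0.5  0.2] t 5.4
tcp along -0.2024 lat -0.0043
ang 90.02 lw 61.8 62.0 centre [ 0.5403 -0.1251] along -0.1427 lat -0.0014
```

Call:
drive_tool(
  plan=[
    [0.4,0.03,0,-0.3],
    [0.8,0.07,0,-0.7],
    [1.2,0.1,0,-1],
    [1.6,0.13,0,-1.4],
    [2,0.15,0,-1.7],
    [2.4,0.17,0,-2],
    [2.8,0.2,0,-2.4],
    [3.2,0.21,0,-2.7],
    [3.6,0.23,0,-3.1],
    [4,0.25,0,-3.4],
  ],
)

```text
clock: 6.28
ee_pos: [0.5431, -0.145, 0.0074]
ee_rot: [0.0, 0.692, 0.721, 0.0]
contact_force: [-0.1, -0.9, -0.6]
finger_gap: 0.0252
gripper_force: 0.6
```

```bash
python3 -c "
from h import *
front((.540,-.045),'t3.png')"
```

```text
tcp [ 0.5431 -0.145   0.0074] yaw 92.36 F [-0.1 -0.9 -0.6] t 6.2833
tcp along -0.1627 lat 0.0007
ang 90.07 lw 51.1 64.7 centre [ 0.539  -0.0847] along -0.1023 lat -0.0011
```

View pics/t3.png

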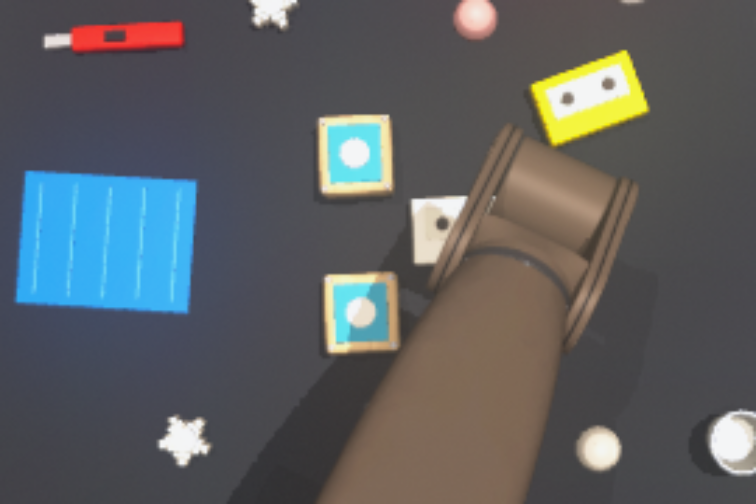

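The cassette sits at the gap mouth, aligned to within about 1 mm: its front edge is at px x≈414, spanning rows 198–264 of the 195–272 gap. I'll push it straight through.

Call:
drive_tool(
  plan=[
    [0.4,0,0,0],
    [0.9,0,0,0],
    [1.5,0,0,0],
    [2.1,0,0,0],
    [2.7,0,0,0],
    [3.3,0,0,0],
    [3.9,0,0,0],
    [4.5,0,0,0],
    [5.1,0,0,0],
    [5.6,0,0,0],
  ],
)

```text
clock: 7.17
ee_pos: [0.5408, -0.0887, 0.0074]
ee_rot: [0.0, 0.693, 0.721, -0.0]
contact_force: [0.6, -1.2, 0.6]
finger_gap: 0.025
gripper_force: 0.7
```

```bash
python3 -c "
from h import *
front((.539,.010))"
```

```text
tcp [ 0.5408 -0.0887  0.0074] yaw 92.33 F [ 0.6 -1.2  0.6] t 7.1667
tcp along -0.1064 lat 0.0005
ang 92.58 lw 67.8 142.6 centre [0.5781 0.0044] along -0.0148 lat 0.0416
```

Call:
drive_tool(
  plan=[
    [0.4,0,0,0],
    [0.9,0,0,0],
    [1.5,0,0,0],
    [2.1,0,0,0],
    [2.7,0,0,0],
    [3.3,0,0,0],
    [3.9,0,0,0],
    [4.5,0,0,0],
    [5.1,0,0,0],
    [5.6,0,0,0],
  ],
)

```text
clock: 8.05
ee_pos: [0.5384, -0.0327, 0.0072]
ee_rot: [-0.0, 0.693, 0.721, -0.0]
contact_force: [0.7, -0.7, -0.4]
finger_gap: 0.025
gripper_force: 0.4
```

```bash
python3 -c "
from h import *
front((.537,.068),'t4.png')"
```

```text
tcp [ 0.5384 -0.0327  0.0072] yaw 92.33 F [ 0.7 -0.7 -0.4] t 8.05
tcp along -0.0503 lat 0.0004
ang 81.81 lw 21.0 63.3 centre [0.5303 0.0328] along 0.0154 lat -0.0051
```

View pics/t4.png

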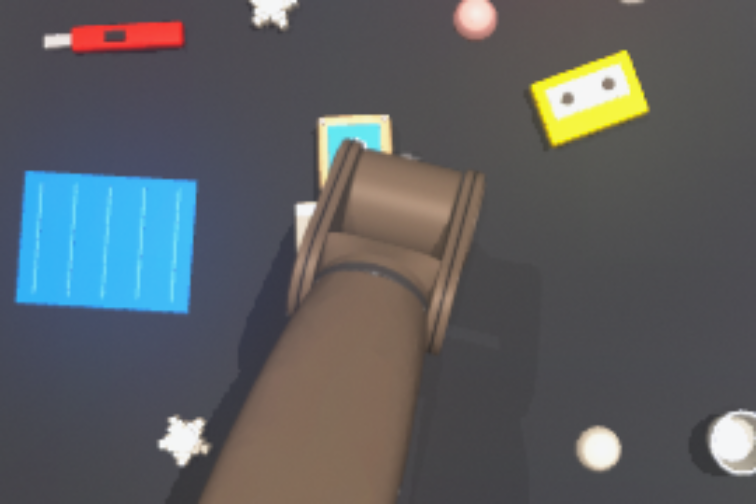

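The front of the cassette is coming out of the far side at (296,202), and the side forces are small.

Call:
drive_tool(
  plan=[
    [0.4,0,0,0],
    [0.9,0,0,0],
    [1.5,0,0,0],
    [2.1,0,0,0],
    [2.7,0,0,0],
    [3.3,0,0,0],
    [3.9,0,0,0],
    [4.5,0,0,0],
    [5.1,0,0,0],
    [5.6,0,0,0],
  ],
)

```text
clock: 8.93
ee_pos: [0.5362, 0.0233, 0.0073]
ee_rot: [-0.0, 0.693, 0.721, 0.0]
contact_force: [-0.4, -0.4, -0.4]
finger_gap: 0.0246
gripper_force: 0.4
```

Call:
drive_tool(
  plan=[
    [0.4,0,0,0],
    [0.9,0,0,0],
    [1.5,0,0,0],
    [2.1,0,0,0],
    [2.7,0,0,0],
    [3.3,0,0,0],
    [3.9,0,0,0],
    [4.5,0,0,0],
    [5.1,0,0,0],
    [5.6,0,0,0],
  ],
)

```text
clock: 9.77
ee_pos: [0.5339, 0.0792, 0.0073]
ee_rot: [-0.0, 0.693, 0.721, 0.0]
contact_force: [0.6, -0.5, 0.1]
finger_gap: 0.0248
gripper_force: 0.4
```

```bash
python3 -c "
from h import *
front((.530,.17),'t5.png')"
```

```text
tcp [0.5339 0.0792 0.0073] yaw 92.33 F [ 0.6 -0.5  0.1] t 9.7667
tcp along 0.0616 lat 0.0004
ang 75.17 lw 90.7 196.2 centre [0.5016 0.167 ] along 0.1506 lat -0.0285
```

View pics/t5.png

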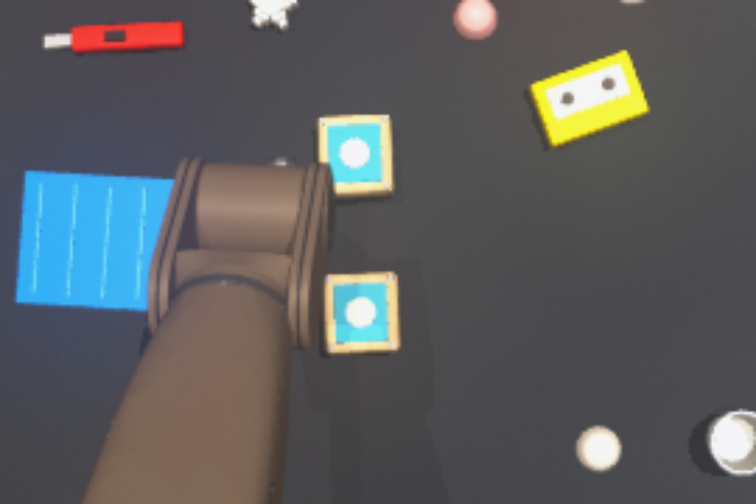

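The cassette is through the gap and hidden under the wrist. I'll push on to the mat centre, which is about 12.5 cm further.

Call:
drive_tool(
  plan=[
    [0.4,0,0,0],
    [0.9,0,0,0],
    [1.5,0,0,0],
    [2.1,0,0,0],
    [2.7,0,0,0],
    [3.3,0,0,0],
    [3.9,0,0,0],
    [4.5,0,0,0],
    [5.1,0,0,0],
    [5.6,0,0,0],
  ],
)

```text
clock: 10.65
ee_pos: [0.5317, 0.1352, 0.0073]
ee_rot: [-0.0, 0.693, 0.721, -0.0]
contact_force: [0.3, -1.8, -0.8]
finger_gap: 0.0248
gripper_force: 0.5
```

Call:
drive_tool(
  plan=[
    [0.5,0,0,0],
    [1.2,0,0,0],
    [1.9,0,0,0],
    [2.7,0,0,0],
    [3.5,0,0,0],
    [4.3,0,0,0],
    [5.1,0,0,0],
    [5.8,0,0,0],
    [6.4,0,0,0],
    [6.7,0,0,0],
  ],
)

```text
clock: 11.48
ee_pos: [0.529, 0.2023, 0.0074]
ee_rot: [0.0, 0.692, 0.722, 0.0]
contact_force: [0.5, -0.6, 1.0]
finger_gap: 0.0248
gripper_force: 0.8
```

Call:
drive_tool(
  plan=[
    [-0.8,0,0,0],
    [-2,0,0,0],
    [-3,0,-1,0],
    [-3,0,-3,0],
    [-3,0,-6,0],
    [-4,0,-9,0],
    [-7,0,-12,0],
    [-10,0,-14,0],
    [-13,0,-15,0],
    [-16,0,-15,0],
  ],
)

```text
clock: 12.32
ee_pos: [0.5374, 0.0388, 0.1622]
ee_rot: [0.003, 0.693, 0.721, 0.002]
contact_force: [1.0, -0.6, -0.5]
finger_gap: 0.0251
gripper_force: 0.0
```

```bash
python3 -c "
from h import *
front((.526,.267),'t6.png')"
```

```text
tcp [0.5374 0.0388 0.1622] yaw 92.26 F [ 1.  -0.6 -0.5] t 12.3167
tcp along 0.0211 lat 0.0022
ang 90.84 lw 119.4 126.8 centre [0.5204 0.261 ] along 0.2438 lat -0.0059
```

View pics/t6.png

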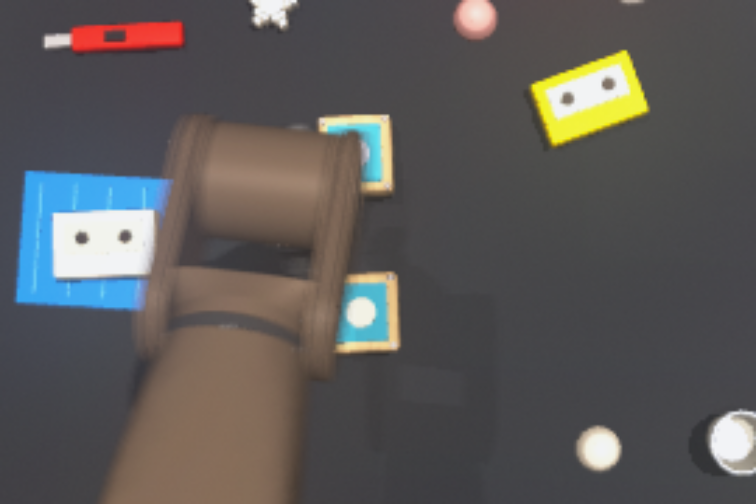

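The cassette at (104,245) lies wholly on the mat, which spans x 17–196. All the bystanders are where they were and the hand is clear. I'll let the arm settle and hand in.

Call:
drive_tool(
  plan=[
    [-1,0,-1,0],
    [-2,0,-2,0],
    [-2.5,0,-2.5,0],
    [-2.5,0,-2.5,0],
    [-2.5,0,-2.5,0],
    [-2.5,0,-2.5,0],
    [-2.5,0,-2.5,0],
    [-2.5,0,-2.5,0],
    [-2.5,0,-2.5,0],
    [-2.5,0,-2.5,0],
  ],
)

```text
clock: 13.2
ee_pos: [0.5363, 0.0169, 0.182]
ee_rot: [-0.0, 0.692, 0.722, -0.0]
contact_force: [-0.1, 0.3, 0.4]
finger_gap: 0.0251
gripper_force: 0.0
```

```bash
python3 -c "
from h import *
print(env.close_job())"
```

```text
the job is handed in; nothing more can be done
None
```

I pushed the cassette flat and end first through the gap; in the last picture it lies wholly on the blue mat with nothing else moved, and I handed the job in at about 13 s with the hand clear.

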